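# Unlock the pencil box by feel

### The arm

A 6-joint arm with a two-finger parallel gripper is mounted at the origin on the work surface. World frame = base frame: x ahead of the robot, y to its left, z up, the work surface at z = 0. Lengths are in m, angles in rad, forces in N, time in s.
With the tool pointing down it reaches from about 0.3 to 0.85 m from the base axis. Payload 5.4 kg.
Tool frame: the origin (TCP) lies midway between the tips of the shut fingers; the grasp point (between the pads) lies 19 mm behind it; z points along the fingers, y is the line along which they close (so a half turn about z gives the same grasp; the last joint's range is limited). The gripper opens to 85 mm and grips with 20 to 120 N. Pads are 22 mm wide; open, the fingers measure 114 mm over their backs; the gripper's body (76 mm by 85 mm) begins 54 mm behind the grasp point. The pads swing forward as they close: fully open they stand 13 mm farther back than shut.
Start: joints at [-1.336, 0.158, 1.597, -0, 1.386, -0.21], TCP at [0.247, -0.519, 0.199] pointing down, gripper open.
Joint ranges: [-2.91, 2.91], [-0.94, 2.29], [0.18, 2.7], [-1.29, 4.43], [0.17, 2.64], [-3, 3]. Speed limits (rad/s): [2.57, 2.57, 3.14, 3.14, 3.14, 3.14].

### API

Orientations are given as a unit quaternion [x, y, z, w].
In Python, from bench import arm gives the robot as it stands. The module is installed in compiled form; this text tells all that it offers.
- The arm moves only by the tool arm_command, never from a script. Its argument "steps" is a list of rows, each an object with "fingers": the opening, from -1 (shut) to 1 (fully open), so that 0 is half open; "delta_pos": the shift along the tool's x, y, z in cm, a list of three; "twist": the turn about the tool's z in rad. In form: [{"fingers": fingers, "delta_pos": [x, y, z], "twist": twist}, ...]. A call has 1 to 10 rows; each row shifts and turns the commanded pose from where the row before left it, along the tool's axes as they then stand; what a row does not reach is not made up. A row lasts 1/10 s, in which the tool goes at most 50 mm and 8.59 degrees, less where a joint would pass 70% of its speed; a pose out of reach is approached as far as the arm can. A call is refused whole if a number of a shift passes 5 or a number of a turn 0.15, either way. A call with a gripper value outside its range is refused whole. The fingers move at their own pace and stop on an object; "squeeze" is the grip in N (left out, the last holds). Time passes only in rows, so rows that do not move let the fingers close. It gives the time, the measured TCP pose, the force, the opening and the grip force at its end, in the units of the state.
- arm.get_state(): the state, without advancing time (a new reading comes with each control period).
- arm.get_image(name): name is "side" or "top" or "wrist"; returns the picture (420x560x3 uint8, red, green, blue); there is no depth.
- arm.camera_info(name): a dict with "fovy" (degrees; the focal length in pixels is half the picture's height over the tangent of half this angle, whatever the lens; pixels are square), "cx", "cy" (the principal point, pixels), "distortion" ([k1, k2, p1, p2, k3] as OpenCV has them; the pictures are not rectified), "R" (3x3) and "t" (3): a world point X has camera coordinates R X + t; the wrist camera has in their place "hand_eye" (4x4, takes a point from camera to tool coordinates, whose origin is the TCP and whose axes are the flange's). Camera axes: x right, y down, z forward; pixel columns grow to the right and rows downward; lengths in m; the calibration is good to about 2 mm. A picture is of the moment at which its call begins: read the wrist's pose just before it. camera_info takes no time and is no camera call.
- arm.finish_job(): hands the job in; it is judged then, once.
The state is a dict: "t": time; "q": joint angles; "joint_velocities": joint speeds; "joint_efforts": joint torques, N m; "eef_pos": TCP position; "tcp_rot": TCP orientation; "ft_force": force on the tool from outside, world axes, zero at the start; "wrist_torque": the same for the moment, N m; "gripper_width": finger opening in m; "finger_force": force on a finger pad.
Only numpy, scipy, OpenCV 4.12 (cv2) and the standard library are available. Lean on these libraries where they do the work, as an engineer would, in place of code of your own. Each camera call takes 0.05 s, during which the arm holds its last target. There are 200 camera calls.

### The job

Unlock the plywood pencil box: take the square-handled probe from its stand, feel along the slot in the box's top for the hidden hole in the bolt, push the pin well down into it and draw the bolt towards the dowel stud until it stops. Then stand the probe back in its own stand and let go, leaving the chisel and the other things on the bench where they are.

Things in the scene. Friction and masses are not known exactly. Their poses are not given: they have to be found in the camera images.
- pencil_box: plain plywood pencil box, 120 (x) x 260 (y) x 60 high, fixed to the bench. Origin: centre of its underside; z up, y along its length. One straight slot runs along y in the middle of its flat top. A wooden dowel stud (22 diameter, 14 high) stands on the top near the +y end, 105 mm from the middle.
- slot_mid (a point): middle of the slot, level with the top of the box; axes as the box. The slot is 12 mm wide, 110 long; 6 mm below the top its bottom is the top face of a concealed dark wooden bolt, as wide as the slot. The bolt has one hole: 11 mm along the slot, as wide as the slot, 16 deep below the bolt's face with a solid floor.
- slot_start (a point): end of the slot away from the dowel stud (box -y), level with the top of the box. At the start the centre of the bolt's hole is anywhere from 15 to 60 mm from here towards the stud; it is dark in the slot and its place is not reported, so feel for it.
- slot_end (a point): end of the slot nearest the dowel stud (box +y), level with the top of the box
- bolt (a joint): how far the bolt (and its hole) has been drawn towards the dowel stud, m: 0 at the start (it cannot go the other way), 0.025 at its stop. Sliding it takes about 5 N along the slot and it stays where it is left; pressing on its top with less than about 3 N while sliding over it does not drag it along.
- awl: probe, 75 to 150 g, upright in its stand. Plain square wooden handle 24 x 24 x 60 high; below it a steel sleeve 10 diameter, 30 long, then a steel pin 6 diameter. Origin: centre of the handle's underside (the shoulder that rests on the stand); z up the handle, x and y square to its flat faces.
- awl_tip (a point): rounded end of the probe's pin, 65 mm below the shoulder when free. The pin is spring-loaded: pressed, it yields up to 10 mm straight into the handle, 1 N to start and 0.25 N more per mm, then it is solid; it springs out again when free.
- awl_stand: fixed hardwood block 70 x 70 x 75 high with one round upright hole 15 diameter, 72 deep, in the middle of its top; origin: centre of its underside. The probe hangs in it by its shoulder, so its origin is then 75 mm above the bench.
- chisel: chisel with a turned round handle up to 40 wide, 88 high and a broad flat blade, upright in a like stand on the other side; not needed; origin: underside of the handle, 75 mm above the bench
- chisel_stand: fixed hardwood block 70 x 70 x 75 high that holds the chisel; origin: centre of its underside
- stool: bystander: small plywood model stool 70 x 90 x 76 high; origin: centre of its underside
- glue: bystander: white glue bottle, 54 diameter, 150 high; origin: centre of its underside
- offcut: bystander: plywood offcut 45 x 65 x 18; origin: centre of its underside
- steel_rule: bystander: flat metal rule 30 x 200 x 4, lying along its y; origin: centre of its underside
- pencil: bystander: flat carpenter's pencil 14 x 166 x 8, lying along its y; origin: underside
- try_square: bystander: try square, wooden stock 110 (x) x 18 x 16 with a steel blade 150 long towards +y; origin: underside of the stock's middle
Things that resemble listed ones, but are neither listed nor needed, are in the scene too. What is meant by the awl is not orange or turquoise, and is the larger of those in its own colour.

How it is judged:
On the way, in this order (a step that is already met when the one before it is completed fails the run):
1. the probe's pin is down in the bolt's hole (z of awl_tip in the frame of slot_mid between -0.03 and -0.011 m and x of awl_tip in the frame of slot_mid between -0.007 and 0.007 m and y of awl_tip in the frame of slot_mid between -0.056 and 0.056 m and value of joint bolt below 0.021 m), for 0.1 s.
2. the bolt is drawn to its stop, with the pin in its hole (value of joint bolt above 0.021 m and z of awl_tip in the frame of slot_mid below -0.009 m), for 0.1 s.
3. the probe stands in its stand again (value of joint bolt above 0.021 m and horizontal distance between awl and awl_stand below 0.008 m and z of awl in the frame of awl_stand between 0.071 and 0.079 m and angle between awl's own z axis and vertical below 0.12 rad and linear speed of awl below 0.02 m/s), for 0.2 s.
At the end, for the whole second after the job is handed in: the bolt is drawn at least 21 of its 25 mm; the probe is upright (within 0.12 rad) in its own stand, within 8 mm of its middle, shoulder down on the block (within 4 mm), at rest (all of step 3); the robot touches nothing.
It fails at once if another tool or thing on the bench is moved more than 30 mm (distance of any of chisel, stool, glue, offcut, steel_rule, pencil, try_square from where it was at the start of the episode above 0.03 m).
It also fails if it takes over 64 s, if anything falls off the work surface, if the arm or the gripper's body presses on something with over 40 N, if the wrist force passes 120 N, or if a joint passes its speed limit or range.

## Working session

There is one attempt and no reset: what is moved stays moved. The work goes in short steps, Python scripts to look and compute and a tool call to move; the robot and the scene stay as the last step left them, time stands still between calls to the robot, and variables do not carry over. Pictures are saved under pics/ and viewed, at most 10 in all, crops included, and the job is handed in when it is done.

Besides the shell and the picture viewer there is one more tool, called after "Request:" as a command line: name --argument value ..., lists and objects as JSON in quotes. arm_command: Moves the arm, as the interface text tells. Its arguments: {"type":"object","properties":{"steps":{"type":"array","items":{"type":"object","properties":{"fingers":{"type":"number"},"delta_pos":{"type":"array","items":{"type":"number"}},"twist":{"type":"number"}}}},"squeeze":{"type":"number"}},"required":["steps"]}

```bash
mkdir -p pics; python3 - <<'E'
from bench import arm
import cv2,numpy as np
s=arm.get_state();print({k:np.round(v,3).tolist() for k,v in s.items()})
for n in("top","side"):
    cv2.imwrite(f"pics/{n}0.png",arm.get_image(n)[:,:,::-1])
for n in("top","side","wrist"):
    print(n,{k:np.round(v,4).tolist() for k,v in arm.camera_info(n).items()})
E
```

```text
{'t': 0.0, 'q': [-1.336, 0.159, 1.598, 0.0, 1.386, -0.21], 'joint_velocities': [0.0, -0.001, 0.001, 0.002, 0.001, 0.001], 'joint_efforts': [-0.0, -39.6, -33.143, -0.0, 0.008, -0.0], 'eef_pos': [0.247, -0.518, 0.198], 'tcp_rot': [0.975, 0.221, -0.0, -0.001], 'ft_force': [0.514, -0.6, 0.056], 'wrist_torque': [0.003, -0.069, 0.003], 'finger_force': 0.0, 'gripper_width': 0.086}
top {'fovy': 55.8148, 'cx': 278.2365, 'cy': 210.8072, 'distortion': [-0.0559, 0.0, 0.0, 0.0, 0.0], 'R': [[-0.0532, -0.9986, 0.0006], [-0.9722, 0.0517, -0.2283], [0.2279, -0.0127, -0.9736]], 't': [-0.017, 0.5849, 1.0378]}
side {'fovy': 45.0713, 'cx': 282.565, 'cy': 207.3055, 'distortion': [-0.0541, 0.0, 0.0, 0.0, 0.0], 'R': [[0.8368, -0.5475, 0.0077], [-0.367, -0.5713, -0.7341], [0.4063, 0.6114, -0.679]], 't': [-0.5097, 0.2401, 1.1091]}
wrist {'fovy': 70.9422, 'cx': 280.2484, 'cy': 215.0975, 'distortion': [-0.0025, 0.0, 0.0, 0.0, 0.0], 'hand_eye': [[0.0005, -0.9466, -0.3224, 0.0838], [1.0, 0.0005, 0.0001, -0.0013], [0.0001, -0.3224, 0.9466, -0.1735], [0.0, 0.0, 0.0, 1.0]]}
```

View pics/top0.png

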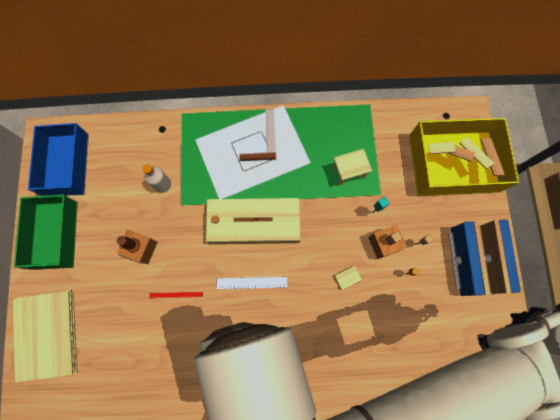

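View pics/side0.png

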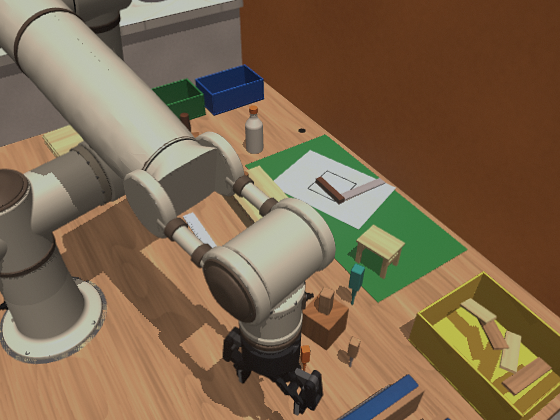

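Top view: the awl candidates are a wooden one in the block at (392,238), a smaller wooden one at (425,240), a turquoise one at (382,204) and an orange one at (413,271). By the description I choose (392,238). The box is at (253,220), its stud at (215,219), the slot at about (253,219) and the chisel at (130,245). I'll check the choice in a close crop.

```bash
cat > h.py <<'E'
from bench import arm
import cv2,numpy as np
from scipy.spatial.transform import Rotation as Ro
def cam(n,st=None):
    c=arm.camera_info(n);f=210/np.tan(np.radians(c["fovy"]/2))
    K=np.array([[f,0,c["cx"]],[0,f,c["cy"]],[0,0,1.]])
    if n=="wrist":
        T=np.eye(4);T[:3,:3]=Ro.from_quat(st["tcp_rot"]).as_matrix();T[:3,3]=st["eef_pos"]
        T=np.linalg.inv(T@np.array(c["hand_eye"]));R,t=T[:3,:3],T[:3,3]
    else:R,t=np.array(c["R"]),np.array(c["t"])
    return K,np.array(c["distortion"],float),R,t
def ray(n,px,z,st=None):
    K,D,R,t=cam(n,st)
    u=cv2.undistortPoints(np.array(px,float).reshape(-1,1,2),K,D).reshape(-1,2)
    d=np.c_[u,np.ones(len(u))]@R;o=-R.T@t
    return o+d*((np.broadcast_to(z,len(u))-o[2])/d[:,2])[:,None]
def proj(n,X,st=None):
    K,D,R,t=cam(n,st)
    return cv2.projectPoints(np.array(X,float).reshape(-1,1,3),cv2.Rodrigues(R)[0],t,K,D)[0].reshape(-1,2)
E
python3 - <<'E'
from h import *
im=cv2.imread("pics/top0.png")
a=cv2.resize(im[190:285,360:440],None,fx=5,fy=5,interpolation=cv2.INTER_CUBIC)
b=cv2.resize(im[190:250,200:308],None,fx=3.6,fy=3.6,interpolation=cv2.INTER_CUBIC)
o=np.zeros((475,790,3),np.uint8);o[:,:400]=a;o[:b.shape[0],400:400+b.shape[1]]=b
cv2.imwrite("pics/crop.png",o)
E
```

```text
(no output)
```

View pics/crop.png

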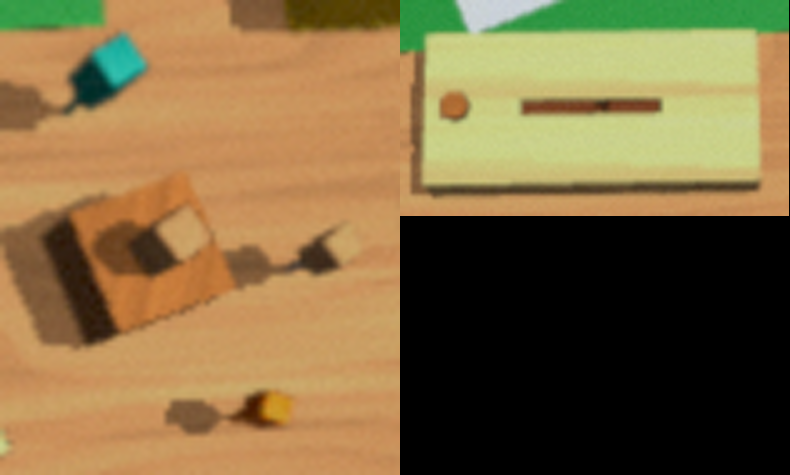

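The crop shows a square wooden handle (top centre about (396,237)) in the square stand: that is the right awl. The slot runs from px (234,220) to (273,219), and a darker spot at about (256.4,219) may be the hole.

```bash
python3 - <<'E'
from h import *
A=lambda p:np.array(p)/5+[360,190]
B=lambda p:(np.array(p)-[400,0])/3.6+[200,190]
np.set_printoptions(precision=4,suppress=True)
s=ray("top",A([(185,172),(236,290),(117,333),(68,213)]),.075);print(s,s.mean(0),np.linalg.norm(np.diff(s,axis=0),axis=1),np.degrees(np.arctan2(*(s[0]-s[3])[[1,0]])),np.degrees(np.arctan2(*(s[1]-s[2])[[1,0]])))
h=ray("top",A([(182,206),(211,238),(180,264),(152,232)]),.135);print(h,h.mean(0),np.linalg.norm(np.diff(h,axis=0),axis=1),[np.degrees(np.arctan2(*(h[i]-h[(i+1)%4])[[1,0]])) for i in range(4)])
b=ray("top",B([(427,32),(755,31),(758,183),(422,186)]),.06);print(b,b.mean(0),np.linalg.norm(np.diff(b,axis=0),axis=1))
print(ray("top",B([(521,107),(661,105),(603,104)]),[.06,.06,.054]), ray("top",B([(454,106)]),.074))
E
```

```text
[[ 0.5255 -0.3734  0.075 ]
 [ 0.4587 -0.3936  0.075 ]
 [ 0.4391 -0.3256  0.075 ]
 [ 0.5062 -0.3059  0.075 ]] [ 0.4824 -0.3496  0.075 ] [0.0698 0.0708 0.07  ] -74.03274867139332 -73.88091903111722
[[ 0.4968 -0.3506  0.135 ]
 [ 0.4792 -0.3637  0.135 ]
 [ 0.4666 -0.3459  0.135 ]
 [ 0.4841 -0.3333  0.135 ]] [ 0.4817 -0.3484  0.135 ] [0.0219 0.0218 0.0215] [np.float64(36.79197356206061), np.float64(-54.70389073248009), np.float64(-144.09362648794178), np.float64(126.36856183006779)]
[[ 0.6302  0.1501  0.06  ]
 [ 0.6173 -0.1075  0.06  ]
 [ 0.4968 -0.102   0.06  ]
 [ 0.5081  0.1556  0.06  ]] [0.5631 0.024  0.06  ] [0.258  0.1206 0.2578]
[[ 0.566   0.0778  0.06  ]
 [ 0.5618 -0.0308  0.06  ]
 [ 0.5663  0.0144  0.054 ]] [[0.5665 0.1277 0.074 ]]
```

```bash
cat >> h.py <<'E'
def to(target,yaw=None):
    "tool-axis shift in cm to a world target; twist to tool-x yaw (deg)"
    s=arm.get_state();R=Ro.from_quat(s["tcp_rot"]).as_matrix()
    d=R.T@(np.array(target)-s["eef_pos"])*100
    y=np.degrees(np.arctan2(R[1,0],R[0,0]))
    print("t",round(s["t"],2),"pos",np.round(s["eef_pos"],4),"yaw",round(y,2),"tilt",np.round(R[:,2],4),"shift cm",np.round(d,2),"twist",None if yaw is None else round(np.radians(y-yaw),4),"F",np.round(s["ft_force"],2),"w",round(s["gripper_width"],4),"ff",round(s["finger_force"],1))
E
python3 -c "
from h import *
to([.482,-.349,.20],35.7)"
```

```text
t 0.1 pos [ 0.2472 -0.5185  0.1984] yaw 25.48 tilt [-4.0e-04  1.7e-03 -1.0e+00] shift cm [28.48 -5.2  -0.14] twist -0.1783 F [ 0.09  0.22 -0.25] w 0.0854 ff 0.0
```

Request:
arm_command --steps '[{"delta_pos":[4,-0.74,0],"twist":0,"fingers":0.6},{"delta_pos":[4,-0.74,0],"twist":0,"fingers":0.6},{"delta_pos":[4,-0.74,0],"twist":0,"fingers":0.6},{"delta_pos":[4,-0.74,0],"twist":0,"fingers":0.6},{"delta_pos":[4,-0.74,0],"twist":0,"fingers":0.6},{"delta_pos":[4,-0.74,0],"twist":0,"fingers":0.6},{"delta_pos":[4,-0.74,0],"twist":0,"fingers":0.6},{"delta_pos":[0.4,0,0],"twist":-0.09,"fingers":0.6},{"delta_pos":[0,0,0],"twist":-0.088,"fingers":0.6},{"delta_pos":[0,0,0],"twist":0,"fingers":0.6}]'

```text
t: 1.1
eef_pos: [0.4815, -0.3494, 0.1987]
tcp_rot: [0.952, 0.307, -0.0, -0.001]
ft_force: [0.9, 0.4, 0.1]
gripper_width: 0.0685
finger_force: 0.0
```

```bash
python3 - <<'E'
from h import *
to([.482,-.349,.20],35.7)
s=arm.get_state();im=arm.get_image("wrist")[:,:,::-1].copy()
cv2.imwrite("pics/w1.png",im)
print(proj("wrist",[[.4817,-.3484,.135],[.4824,-.3496,.075]],s))
E
```

```text
t 1.1 pos [ 0.4815 -0.3494  0.1987] yaw 35.75 tilt [-8.e-04  9.e-04 -1.e+00] shift cm [ 0.06 -0.01 -0.13] twist 0.0009 F [0.86 0.44 0.09] w 0.0685 ff 0.0
[[280.79444198 217.88310822]
 [282.08782732 198.98128344]]
```

View pics/w1.png

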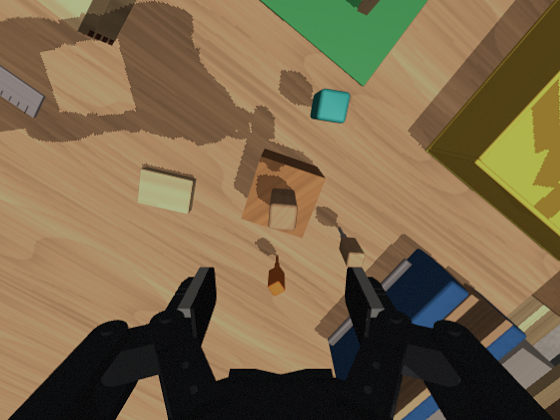

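The awl's handle top is at (283,216) against a predicted (281,218), under 2 mm off, and its faces are square to the fingers. Going down and gripping.

Request:
arm_command --steps '[{"delta_pos":[0.05,0.1,4],"twist":0,"fingers":0.6},{"delta_pos":[0,0,4],"twist":0,"fingers":0.6},{"delta_pos":[0,0,3.2],"twist":0,"fingers":0.6},{"delta_pos":[0,0,0],"twist":0,"fingers":0.6},{"delta_pos":[0,0,0],"twist":0,"fingers":-1},{"delta_pos":[0,0,0],"twist":0,"fingers":-1},{"delta_pos":[0,0,0],"twist":0,"fingers":-1},{"delta_pos":[0,0,0],"twist":0,"fingers":-1},{"delta_pos":[0,0,0],"twist":0,"fingers":-1},{"delta_pos":[0,0,0],"twist":0,"fingers":-1}]' --squeeze 60

```text
t: 2.15
eef_pos: [0.4837, -0.352, 0.0902]
tcp_rot: [0.952, 0.306, 0.001, 0.002]
ft_force: [-1.1, 1.9, 5.6]
gripper_width: 0.0226
finger_force: 58.1
```

```bash
python3 -c "
from h import *
to([.482,-.349,.20],35.7)"
```

```text
t 2.15 pos [ 0.4837 -0.352   0.0902] yaw 35.68 tilt [ 0.0029 -0.0034 -1.    ] shift cm [  0.04  -0.29 -10.98] twist -0.0004 F [-1.07  1.92  5.64] w 0.0226 ff 58.1
```

Request:
arm_command --steps '[{"delta_pos":[0,0,-2],"twist":0,"fingers":-1},{"delta_pos":[0,0,-4],"twist":0,"fingers":-1},{"delta_pos":[0,0,-5],"twist":0,"fingers":-1},{"delta_pos":[0,0,0],"twist":0,"fingers":-1},{"delta_pos":[0,0,0],"twist":0,"fingers":-1}]'

```text
t: 2.65
eef_pos: [0.4834, -0.3516, 0.1998]
tcp_rot: [0.952, 0.306, 0.001, 0.002]
ft_force: [-0.5, 0.3, -1.9]
gripper_width: 0.0224
finger_force: 61.5
```

```bash
python3 -c "
from h import *
to([.5625,-.0025,.20],35.7)
s=arm.get_state();cv2.imwrite('pics/w2.png',arm.get_image('wrist')[:,:,::-1])
cv2.imwrite('pics/s2.png',arm.get_image('side')[:,:,::-1])
p=np.array(s['eef_pos']);print(proj('side',[p,p-[0,0,.0802],p-[0,0,.0152]]))"
```

```text
t 2.65 pos [ 0.4834 -0.3516  0.1998] yaw 35.68 tilt [ 0.0033 -0.0036 -1.    ] shift cm [ 26.79 -23.74  -0.12] twist -0.0004 F [-0.55  0.34 -1.94] w 0.0224 ff 61.5
[[329.60017204 269.13948011]
 [326.71885922 295.21924201]
 [329.02984551 274.31312059]]
```

View pics/s2.png

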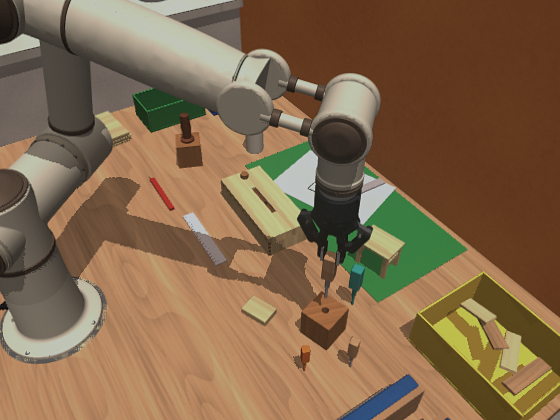

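The side view shows the awl held upright, tip at about (327,297) where predicted (327,295), and the empty stand hole at (325,309). Moving over the slot.

Request:
arm_command --steps '[{"delta_pos":[2.0,-1.8,0],"twist":0,"fingers":-1},{"delta_pos":[3.1,-2.75,0],"twist":0,"fingers":-1},{"delta_pos":[3.1,-2.75,0],"twist":0,"fingers":-1},{"delta_pos":[3.1,-2.75,0],"twist":0,"fingers":-1},{"delta_pos":[3.1,-2.75,0],"twist":0,"fingers":-1},{"delta_pos":[3.1,-2.75,0],"twist":0,"fingers":-1},{"delta_pos":[3.1,-2.75,0],"twist":0,"fingers":-1},{"delta_pos":[3.1,-2.75,0.5],"twist":0,"fingers":-1},{"delta_pos":[2.5,-2.3,1],"twist":0,"fingers":-1},{"delta_pos":[1,-0.9,1.5],"twist":0,"fingers":-1}]'

```text
t: 3.75
eef_pos: [0.5615, 0.0081, 0.1657]
tcp_rot: [0.951, 0.308, -0.001, -0.001]
ft_force: [0.2, -0.6, -1.3]
gripper_width: 0.022
finger_force: 61.5
```

Request:
arm_command --steps '[{"delta_pos":[0,0,0],"twist":0,"fingers":-1},{"delta_pos":[0,0,0],"twist":0,"fingers":-1}]'

```text
t: 3.95
eef_pos: [0.5609, 0.0043, 0.1658]
tcp_rot: [0.952, 0.306, -0.001, -0.0]
ft_force: [0.3, -0.4, -0.2]
gripper_width: 0.0219
finger_force: 61.5
```

```bash
python3 -c "
from h import *
to([.563,.004,.155],35.7)
s=arm.get_state();w=arm.get_image('wrist')[:,:,::-1];d=arm.get_image('side')[:,:,::-1]
p=np.array(s['eef_pos'])
print(proj('side',[p-[0,0,.0802]]),proj('wrist',[p-[0,0,.0802],p-[0,0,.0152]],s))
print('slot proj w',proj('wrist',[[.5615,-.0308,.06],[.566,.0778,.06]],s),proj('side',[[.5615,-.0308,.06],[.566,.0778,.06]]))
c=cv2.resize(d[150:270,200:340],None,fx=2.8,fy=2.8,interpolation=cv2.INTER_CUBIC)
o=np.zeros((420,800,3),np.uint8);o[:,:400]=w[:,80:480];o[:336,405:797]=c
cv2.imwrite('pics/m3.png',o)"
```

```text
t 3.95 pos [0.5609 0.0043 0.1658] yaw 35.67 tilt [-3.1e-03 -2.0e-04 -1.0e+00] shift cm [0.16 0.15 1.08] twist -0.0005 F [ 0.29 -0.39 -0.24] w 0.0219 ff 61.5
[[265.95772143 195.00989905]] [[281.63327603 212.37197441]
 [281.88679655 241.81536275]]
slot proj w [[310.1194014  223.15289149]
 [221.16211261 156.09854369]] [[273.650493   210.28111979]
 [253.16862346 186.18221193]]
```

View pics/m3.png

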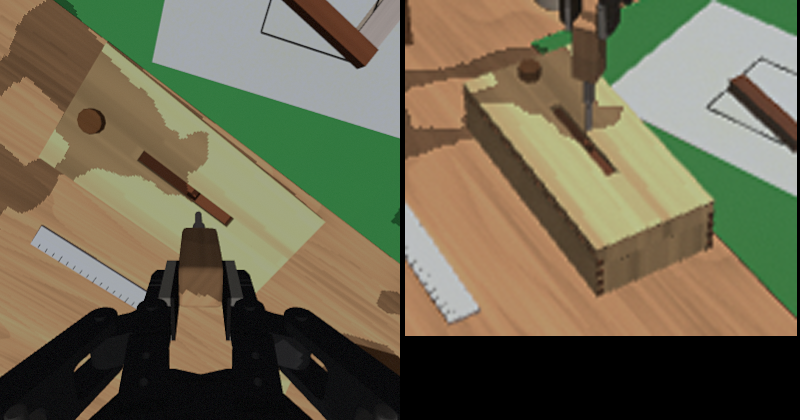

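Wrist view (left): the slot runs from (311,222) to (220,153), a dark hole-like spot lies in it at (274,193), and the tip is at (278,212). Side view: the tip is at about (265,196). Working out the offset.

```bash
python3 -c "
from h import *
s=arm.get_state();im=cv2.imread('pics/m3.png')
st=dict(s)
print('tip wrist',ray('wrist',[(278,212)],.0865,st),'slot',ray('wrist',[(311,222),(220,153)],.06,st),'spot',ray('wrist',[(274,193)],[.05],st))
print('tip side',ray('side',[(265.4,196)],.0865))
to([.563,.004,.155],35.7)
w=im[:,:400]
c=cv2.resize(w[140:240,130:250],None,fx=5,fy=5,interpolation=cv2.INTER_CUBIC);c=cv2.convertScaleAbs(c,alpha=1.6);cv2.imwrite('pics/c4.png',c)
"
```

```text
tip wrist [[0.56039445 0.00626654 0.0865    ]] slot [[ 0.56398387 -0.03208197  0.06      ]
 [ 0.56897897  0.07951262  0.06      ]] spot [[0.56465617 0.0146026  0.05      ]]
tip side [[0.55718918 0.00101532 0.0865    ]]
t 4.05 pos [0.562  0.0035 0.1674] yaw 35.59 tilt [ 0.e+00 -5.e-04 -1.e+00] shift cm [0.11 0.02 1.24] twist -0.0019 F [-0.06  0.3  -1.07] w 0.0226 ff 61.5
```

View pics/c4.png

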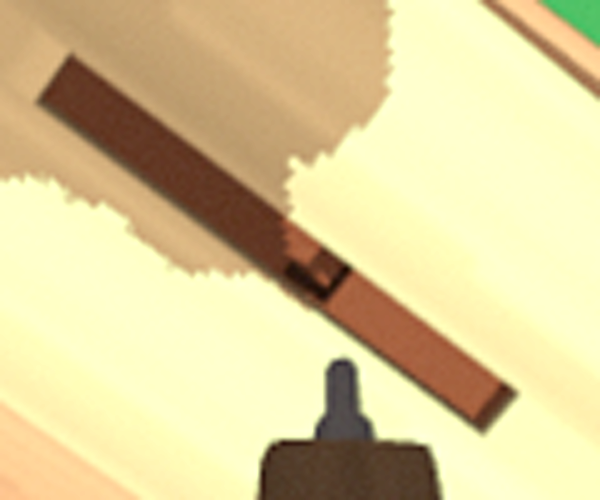

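The hole is visible in the slot at wrist px (273,194), about 45 mm from the slot start, which agrees with the top view. I'll go over it and then feel downward.

Request:
arm_command --steps '[{"delta_pos":[0.4,-0.22,0.5],"twist":0,"fingers":-1},{"delta_pos":[0.42,-0.22,0.5],"twist":0,"fingers":-1},{"delta_pos":[0,0,0],"twist":0,"fingers":-1},{"delta_pos":[0,0,0],"twist":0,"fingers":-1}]'

```text
t: 4.45
eef_pos: [0.5659, 0.0134, 0.1571]
tcp_rot: [0.952, 0.306, -0.0, -0.0]
ft_force: [-0.9, 0.3, -1.8]
gripper_width: 0.0227
finger_force: 61.5
```

```bash
python3 -c "
from h import *
to([.5655,.0115,.146],35.7)
s=arm.get_state();w=arm.get_image('wrist')[:,:,::-1]
c=cv2.convertScaleAbs(cv2.resize(w[150:250,220:340],None,fx=5,fy=5,interpolation=cv2.INTER_CUBIC),alpha=1.6);cv2.imwrite('pics/c5.png',c)
print(proj('wrist',[[.565,.0138,.054],np.array(s['eef_pos'])-[0,0,.0802]],s))
"
```

```text
t 4.45 pos [0.5659 0.0134 0.1571] yaw 35.69 tilt [-5.e-04  0.e+00 -1.e+00] shift cm [-0.14  0.13  1.11] twist -0.0002 F [-0.93  0.27 -1.78] w 0.0227 ff 61.5
[[280.51344341 205.69451153]
 [281.50879191 212.559618  ]]
```

View pics/c5.png

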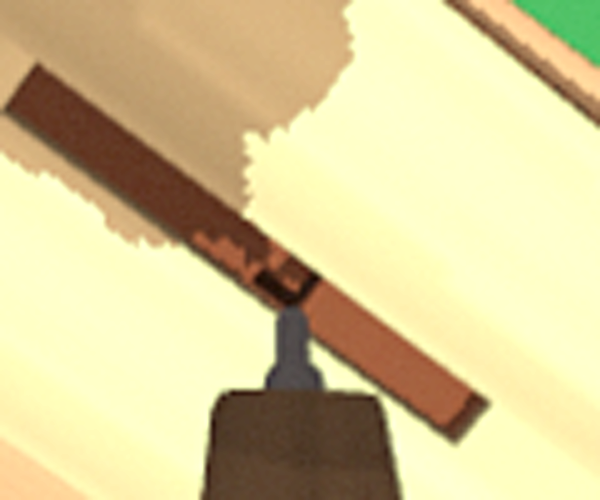

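```bash
python3 -c "
from h import *
s=arm.get_state()
for z in(.075,.077,.079):
  a=ray('wrist',[(278.4,213)],z,s)[0];b=ray('wrist',[(276,206.6)],.054,s)[0]
  p=np.array(s['eef_pos'])
  print(a,b,b-a);to(list(p[:2]+(b-a)[:2])+[.138])
"
```

```text
[0.56351063 0.01493693 0.075     ] [0.56176723 0.01674236 0.054     ] [-0.0017434   0.00180543 -0.021     ]
t 4.5 pos [0.566  0.0133 0.1573] yaw 35.69 tilt [-1.e-04 -1.e-04 -1.e+00] shift cm [-0.04 -0.25  1.93] twist None F [-0.14  0.39 -1.35] w 0.0222 ff 61.5
[0.56405874 0.01531464 0.077     ] [0.56176723 0.01674236 0.054     ] [-0.00229151  0.00142773 -0.023     ]
t 4.5 pos [0.566  0.0133 0.1573] yaw 35.69 tilt [-1.e-04 -1.e-04 -1.e+00] shift cm [-0.1  -0.25  1.93] twist None F [-0.14  0.39 -1.35] w 0.0222 ff 61.5
[0.56460685 0.01569234 0.079     ] [0.56176723 0.01674236 0.054     ] [-0.00283962  0.00105002 -0.025     ]
t 4.5 pos [0.566  0.0133 0.1573] yaw 35.69 tilt [-1.e-04 -1.e-04 -1.e+00] shift cm [-0.17 -0.25  1.93] twist None F [-0.14  0.39 -1.35] w 0.0222 ff 61.5
```

```bash
python3 -c "
from h import *
s=arm.get_state();p=np.array(s['eef_pos'])
e=ray('wrist',[(314.6,234),(224.4,167.6)],.06,s);print(e,np.linalg.norm(e[1]-e[0]))
h=e[0]+(e[1]-e[0])*45.5/110;print('hole',h)
for z in(.075,.077,.079):
  a=ray('wrist',[(278.4,213)],z,s)[0];to(list(p[:2]+(h-a)[:2])+[.138])
"
```

```text
[[ 0.56251031 -0.02984404  0.06      ]
 [ 0.56619517  0.07807701  0.06      ]] 0.10798393883230212
hole [0.5640345  0.01479603 0.06      ]
t 4.5 pos [0.566  0.0133 0.1573] yaw 35.69 tilt [-1.e-04 -1.e-04 -1.e+00] shift cm [0.03 0.04 1.93] twist None F [-0.14  0.39 -1.35] w 0.0222 ff 61.5
t 4.5 pos [0.566  0.0133 0.1573] yaw 35.69 tilt [-1.e-04 -1.e-04 -1.e+00] shift cm [-0.03  0.04  1.93] twist None F [-0.14  0.39 -1.35] w 0.0222 ff 61.5
t 4.5 pos [0.566  0.0133 0.1573] yaw 35.69 tilt [-1.e-04 -1.e-04 -1.e+00] shift cm [-0.1   0.04  1.93] twist None F [-0.14  0.39 -1.35] w 0.0222 ff 61.5
```

The tip is over the hole to within 1 mm. Feeling down.

Request:
arm_command --steps '[{"delta_pos":[0,0.02,1],"twist":0,"fingers":-1},{"delta_pos":[0,0,0.8],"twist":0,"fingers":-1},{"delta_pos":[0,0,0.4],"twist":0,"fingers":-1},{"delta_pos":[0,0,0],"twist":0,"fingers":-1},{"delta_pos":[0,0,0],"twist":0,"fingers":-1}]'

```text
t: 5.0
eef_pos: [0.5661, 0.0132, 0.1352]
tcp_rot: [0.952, 0.306, -0.0, -0.0]
ft_force: [-1.0, -0.1, -0.9]
gripper_width: 0.0222
finger_force: 61.5
```

Request:
arm_command --steps '[{"delta_pos":[0,0,0.4],"twist":0,"fingers":-1},{"delta_pos":[0,0,0],"twist":0,"fingers":-1},{"delta_pos":[0,0,0],"twist":0,"fingers":-1}]'

```text
t: 5.3
eef_pos: [0.5661, 0.0132, 0.1313]
tcp_rot: [0.952, 0.306, -0.0, 0.0]
ft_force: [0.5, -0.3, -1.7]
gripper_width: 0.0221
finger_force: 61.5
```

Request:
arm_command --steps '[{"delta_pos":[0,0,0.4],"twist":0,"fingers":-1},{"delta_pos":[0,0,0],"twist":0,"fingers":-1},{"delta_pos":[0,0,0],"twist":0,"fingers":-1}]'

```text
t: 5.6
eef_pos: [0.566, 0.0133, 0.1271]
tcp_rot: [0.952, 0.306, -0.0, -0.0]
ft_force: [-0.4, -0.5, -1.3]
gripper_width: 0.0226
finger_force: 61.5
```

Request:
arm_command --steps '[{"delta_pos":[0,0,0.4],"twist":0,"fingers":-1},{"delta_pos":[0,0,0],"twist":0,"fingers":-1},{"delta_pos":[0,0,0],"twist":0,"fingers":-1}]'

```text
t: 5.9
eef_pos: [0.566, 0.0133, 0.1231]
tcp_rot: [0.952, 0.306, -0.0, -0.0]
ft_force: [-0.1, -0.6, -1.1]
gripper_width: 0.0219
finger_force: 61.5
```

No force 17 mm below the top, so the pin is in the hole. Drawing the bolt towards the stud.

Request:
arm_command --steps '[{"delta_pos":[0,0,0.2],"twist":0,"fingers":-1},{"delta_pos":[0.2,-0.26,0],"twist":0,"fingers":-1},{"delta_pos":[0.2,-0.26,0],"twist":0,"fingers":-1},{"delta_pos":[0.2,-0.26,0],"twist":0,"fingers":-1},{"delta_pos":[0.2,-0.26,0],"twist":0,"fingers":-1},{"delta_pos":[0.2,-0.26,0],"twist":0,"fingers":-1},{"delta_pos":[0,0,0],"twist":0,"fingers":-1}]'

```text
t: 6.6
eef_pos: [0.567, 0.0288, 0.1213]
tcp_rot: [0.952, 0.307, 0.0, 0.001]
ft_force: [1.6, -5.3, -4.1]
gripper_width: 0.022
finger_force: 60.9
```

Request:
arm_command --steps '[{"delta_pos":[0.2,-0.26,0],"twist":0,"fingers":-1},{"delta_pos":[0.2,-0.26,0],"twist":0,"fingers":-1},{"delta_pos":[0.2,-0.26,0],"twist":0,"fingers":-1},{"delta_pos":[0,0,0],"twist":0,"fingers":-1},{"delta_pos":[0,0,0],"twist":0,"fingers":-1}]'

```text
t: 7.1
eef_pos: [0.5672, 0.0388, 0.1213]
tcp_rot: [0.952, 0.306, 0.0, 0.001]
ft_force: [1.2, -4.2, -3.6]
gripper_width: 0.0226
finger_force: 60.9
```

Request:
arm_command --steps '[{"delta_pos":[0.12,-0.16,0],"twist":0,"fingers":-1},{"delta_pos":[0.06,-0.08,0],"twist":0,"fingers":-1},{"delta_pos":[0,0,0],"twist":0,"fingers":-1}]'

```text
t: 7.4
eef_pos: [0.5673, 0.0417, 0.1213]
tcp_rot: [0.952, 0.306, 0.0, 0.001]
ft_force: [1.9, -5.0, -4.0]
gripper_width: 0.0223
finger_force: 60.9
```

Request:
arm_command --steps '[{"delta_pos":[0.06,-0.08,0],"twist":0,"fingers":-1},{"delta_pos":[0.06,-0.08,0],"twist":0,"fingers":-1},{"delta_pos":[0,0,0],"twist":0,"fingers":-1}]'

```text
t: 7.7
eef_pos: [0.5674, 0.0437, 0.1213]
tcp_rot: [0.952, 0.306, 0.0, 0.001]
ft_force: [1.7, -4.8, -4.5]
gripper_width: 0.0223
finger_force: 60.9
```

Request:
arm_command --steps '[{"delta_pos":[0.06,-0.08,0],"twist":0,"fingers":-1},{"delta_pos":[0.06,-0.08,0],"twist":0,"fingers":-1},{"delta_pos":[0,0,0],"twist":0,"fingers":-1}]'

```text
t: 8.0
eef_pos: [0.5669, 0.0456, 0.1216]
tcp_rot: [0.952, 0.307, -0.001, 0.001]
ft_force: [-1.8, -4.8, -0.2]
gripper_width: 0.0224
finger_force: 61.4
```

Request:
arm_command --steps '[{"delta_pos":[0.06,-0.08,0],"twist":0,"fingers":-1},{"delta_pos":[0.06,-0.08,0],"twist":0,"fingers":-1},{"delta_pos":[0,0,0],"twist":0,"fingers":-1}]'

```text
t: 8.3
eef_pos: [0.567, 0.047, 0.1216]
tcp_rot: [0.952, 0.307, -0.001, 0.001]
ft_force: [-0.7, -7.0, -1.2]
gripper_width: 0.0223
finger_force: 61.4
```

```bash
python3 -c "
from h import *
s=arm.get_state();to(s['eef_pos'],35.7);w=arm.get_image('wrist')[:,:,::-1]
c=cv2.convertScaleAbs(cv2.resize(w[130:330,180:380],None,fx=3,fy=3,interpolation=cv2.INTER_CUBIC),alpha=1.5);cv2.imwrite('pics/c6.png',c)
"
```

```text
t 8.3 pos [0.567  0.047  0.1216] yaw 35.7 tilt [-8.e-04 -3.e-03 -1.e+00] shift cm [0. 0. 0.] twist 0.0001 F [-0.67 -7.03 -1.23] w 0.0223 ff 61.4
```

View pics/c6.png

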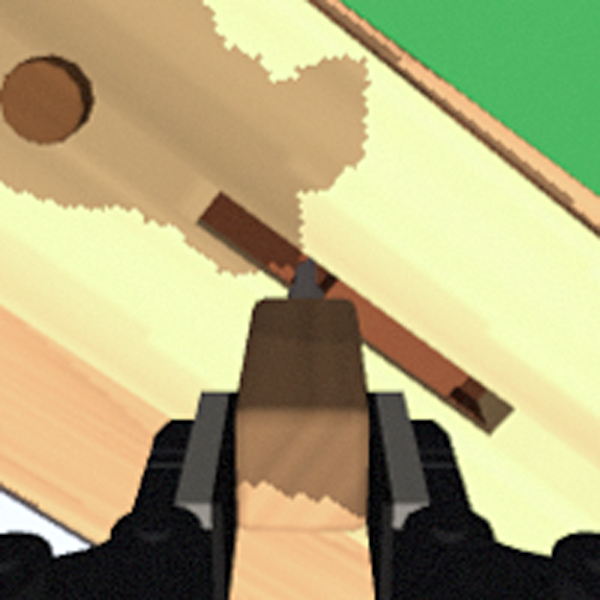

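The crop shows the pin down in the hole, the hole's near rim at (330,287), about 65 mm from the slot start (it was 41 mm). The bolt is near its stop, so I'll push a little more to feel for it.

Request:
arm_command --steps '[{"delta_pos":[0.06,-0.08,0],"twist":0,"fingers":-1},{"delta_pos":[0.06,-0.08,0],"twist":0,"fingers":-1},{"delta_pos":[0,0,0],"twist":0,"fingers":-1}]'

```text
t: 8.65
eef_pos: [0.5672, 0.049, 0.1216]
tcp_rot: [0.952, 0.307, -0.001, 0.001]
ft_force: [-0.2, -6.8, -1.4]
gripper_width: 0.0225
finger_force: 61.4
```

```bash
cat > prof.py <<'E'
from h import *
def strip(n,im,st=None,off=0):
    "brightness along slot centre line, bolt face level, mm from slot start"
    a=np.array([.5635,-.0313,.054]);u=np.array([.043,1,0])/np.hypot(.043,1);v=np.array([u[1],-u[0],0])
    P=np.array([[a+u*m/1000+v*(o+off)/1000 for m in range(-4,112)] for o in(-2,0,2)])
    q=proj(n,P.reshape(-1,3),st).astype(np.float32).reshape(3,-1,2)
    g=cv2.cvtColor(im,cv2.COLOR_RGB2GRAY)
    return cv2.remap(g,q[...,0],q[...,1],cv2.INTER_LINEAR).mean(0).astype(int)
E
python3 - <<'E'
from prof import *
s=arm.get_state();w=arm.get_image('wrist');np.save('w7.npy',w)
to(s['eef_pos'],35.7)
print(strip('wrist',w,s))
c=cv2.resize(cv2.imread('pics/c6.png'),(200,200),interpolation=cv2.INTER_AREA)[:,:,::-1]/1.5
f=np.zeros_like(w);f[130:330,180:380]=c.astype(np.uint8)
s6=dict(s);s6['eef_pos']=np.array([.567,.047,.1216])
print(strip('wrist',f,s6))
E
```

```text
t 8.7 pos [0.5672 0.0489 0.1216] yaw 35.7 tilt [-4.0e-04 -2.9e-03 -1.0e+00] shift cm [ 0. -0. -0.] twist -0.0001 F [ 0.29 -7.65 -1.09] w 0.0226 ff 61.4
[160 158 130  76  64  64  65  65  66  67  65  66  67  64  56  49  51  49
  47  50  49  65  76  77  77  76  75  78  77  77  77  78  79  77  77  77
  77  80  79  77  78  79  80  79  78  77  79  78  79  79  79  80  78  81
  82  80  80  80  81  84  82  79  78  76  74  73  71  74  79  82  82  79
  51  40  37  46  57  58  57  61  64  65  62  65  63  64  62  58  50  50
  50  50  50  50  50  50  50  48  49  50  50  50  51  49  50  51  51  49
  50  52  52  52  51  50  64 107]
[160 160 135  86  65  63  62  65  66  68  67  63  67  62  53  48  46  46
  47  49  49  62  74  75  75  76  75  76  76  75  77  77  76  75  75  76
  78  77  77  75  76  78  77  77  77  76  78  77  76  79  78  78  78  79
  79  79  77  79  81  81  79  77  73  72  70  69  71  75  78  81  81  75
  51  35  37  46  55  55  57  60  59  59  58  61  67  58  50  47  48  49
  49  47  47  49  48  48  49  48  49  49  50  48  48  49  50  50  48  49
  49  50  51  49  49  48  65 105]
```

The bolt has not moved between the last two pictures while the tool advanced 2 mm, so it is at its stop. Backing off slightly and lifting out.

Request:
arm_command --steps '[{"delta_pos":[-0.12,0.16,0],"twist":0,"fingers":-1},{"delta_pos":[-0.12,0.16,0],"twist":0,"fingers":-1},{"delta_pos":[0,0,0],"twist":0,"fingers":-1}]'

```text
t: 9.0
eef_pos: [0.567, 0.0466, 0.1214]
tcp_rot: [0.952, 0.306, -0.0, -0.0]
ft_force: [-0.6, -2.2, -1.6]
gripper_width: 0.022
finger_force: 61.5
```

Request:
arm_command --steps '[{"delta_pos":[0,0,-1],"twist":0,"fingers":-1},{"delta_pos":[0,0,-2],"twist":0,"fingers":-1},{"delta_pos":[0,0,-3],"twist":0,"fingers":-1},{"delta_pos":[0,0,-3.5],"twist":0,"fingers":-1},{"delta_pos":[0,0,0],"twist":0,"fingers":-1},{"delta_pos":[0,0,0],"twist":0,"fingers":-1}]'

```text
t: 9.6
eef_pos: [0.5678, 0.0472, 0.2177]
tcp_rot: [0.952, 0.307, 0.001, -0.0]
ft_force: [-0.6, 0.2, -2.2]
gripper_width: 0.0223
finger_force: 61.4
```

```bash
python3 - <<'E'
from prof import *
s=arm.get_state();w=arm.get_image('wrist');np.save('w8.npy',w)
to([.483,-.3505,.216],35.7)
print(strip('wrist',w,s))
# tip: dark steel pin in the wrist picture, narrow blob above the handle
g=cv2.cvtColor(w,cv2.COLOR_RGB2HSV)
for n,i in(('now',w),('w2',cv2.imread('pics/w2.png')[:,:,::-1])):
    h=cv2.cvtColor(np.ascontiguousarray(i),cv2.COLOR_RGB2HSV).astype(int)
    for r in range(200,246,3):
        m=np.where((h[r,250:310,1]<70)&(h[r,250:310,2]<120))[0]+250
        print(n,r,(m.min(),m.max(),len(m)) if len(m) else None,end='; ')
    print()
E
```

```text
t 9.65 pos [0.5668 0.0471 0.216 ] yaw 35.7 tilt [-5.0e-04  1.2e-03 -1.0e+00] shift cm [-30.01  27.4   -0.04] twist 0.0001 F [-0.2   0.64 -1.91] w 0.0224 ff 61.4
[159 160 158 129  93  69  67  68  70  71  69  64  57  54  52  53  54  54
  56  68  79  81  80  80  79  80  81  81  82  81  80  80  81  80  81  81
  81  81  82  80  81  81  81  81  83  82  82  81  83  82  82  83  83  82
  84  84  84  83  84  83  84  82  84  84  84  83  84  83  83  84  85  76
  59  42  48  56  61  60  60  58  74  84  86  84  85  83  84  83  85  83
  84  84  85  84  84  83  85  85  84  84  84  84  85  87  85  85  83  78
  75  70  62  60  61  62  72 103]
now 200 None; now 203 None; now 206 None; now 209 None; now 212 None; now 215 (np.int64(279), np.int64(284), 6); now 218 (np.int64(279), np.int64(284), 6); now 221 (np.int64(279), np.int64(284), 6); now 224 (np.int64(278), np.int64(285), 8); now 227 (np.int64(276), np.int64(287), 12); now 230 None; now 233 None; now 236 None; now 239 None; now 242 None; now 245 None; 
w2 200 None; w2 203 None; w2 206 None; w2 209 None; w2 212 (np.int64(277), np.int64(279), 3); w2 215 (np.int64(276), np.int64(280), 5); w2 218 (np.int64(276), np.int64(280), 5); w2 221 (np.int64(276), np.int64(280), 5); w2 224 (np.int64(274), np.int64(283), 10); w2 227 (np.int64(273), np.int64(283), 11); w2 230 None; w2 233 None; w2 236 None; w2 239 None; w2 242 None; w2 245 None;
```

Request:
arm_command --steps '[{"delta_pos":[-2.4,2.2,0],"twist":0,"fingers":-1},{"delta_pos":[-3.2,2.9,0],"twist":0,"fingers":-1},{"delta_pos":[-3.2,2.9,0],"twist":0,"fingers":-1},{"delta_pos":[-3.2,2.9,0],"twist":0,"fingers":-1},{"delta_pos":[-3.2,2.9,0],"twist":0,"fingers":-1},{"delta_pos":[-3.2,2.9,0],"twist":0,"fingers":-1},{"delta_pos":[-3.2,2.9,0],"twist":0,"fingers":-1},{"delta_pos":[-3.2,2.9,0],"twist":0,"fingers":-1},{"delta_pos":[-3.2,2.9,0],"twist":0,"fingers":-1},{"delta_pos":[-1.8,1.9,0],"twist":0,"fingers":-1}]'

```text
t: 10.65
eef_pos: [0.4825, -0.3509, 0.214]
tcp_rot: [0.952, 0.305, -0.001, -0.002]
ft_force: [0.8, -0.3, -1.8]
gripper_width: 0.022
finger_force: 61.3
```

Request:
arm_command --steps '[{"delta_pos":[0,0,2],"twist":0,"fingers":-1},{"delta_pos":[0,0,2],"twist":0,"fingers":-1},{"delta_pos":[0,0,0],"twist":0,"fingers":-1},{"delta_pos":[0,0,0],"twist":0,"fingers":-1}]'

```text
t: 11.05
eef_pos: [0.4838, -0.3481, 0.175]
tcp_rot: [0.952, 0.306, -0.0, -0.002]
ft_force: [0.2, 0.1, -0.4]
gripper_width: 0.0222
finger_force: 61.3
```

```bash
python3 - <<'E'
from h import *
s=arm.get_state();w=arm.get_image('wrist')[:,:,::-1]
to([.484,-.3484,.175],35.7)
p=np.array(s['eef_pos'])
print(proj('wrist',[p-[0,0,.0802],[.4824,-.3496,.075]],s))
cv2.imwrite('pics/w9.png',w)
a=cv2.resize(w[140:260,220:340],None,fx=5,fy=5,interpolation=cv2.INTER_CUBIC);a=cv2.convertScaleAbs(a,alpha=1.5)
cv2.imwrite('pics/c9.png',a)
E
```

```text
t 11.1 pos [ 0.4845 -0.3487  0.1763] yaw 35.71 tilt [-2.e-04  6.e-04 -1.e+00] shift cm [-0.02 -0.05  0.13] twist 0.0001 F [ 0.15  0.06 -1.22] w 0.0222 ff 61.3
[[281.76503441 212.59273602]
 [282.12510283 208.15138644]]
```

View pics/c9.png

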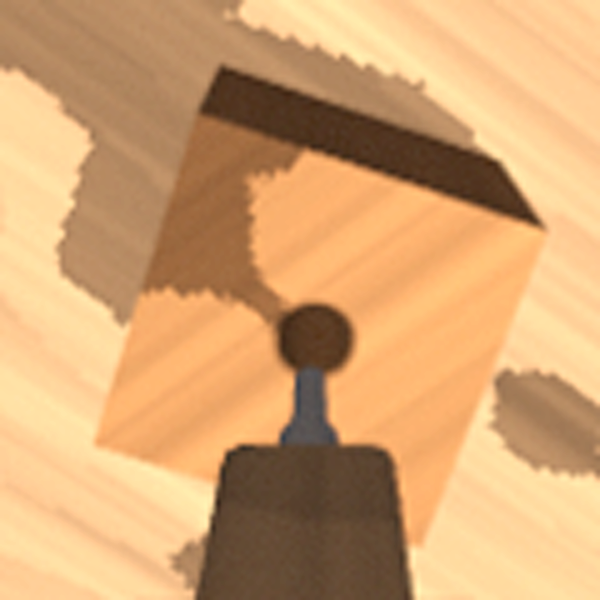

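The crop shows the stand's hole centred at px (283.2,208) and the pin tip at about (282.2,214.5). I'll convert the offset.

```bash
python3 - <<'E'
from h import *
s=arm.get_state();p=np.array(s['eef_pos'])
h=ray('wrist',[(283.2,208)],.075,s)[0]
for r in(213.5,214.5):
    a=ray('wrist',[(282.2,r)],p[2]-.0802,s)[0]
    print(h,a,a-p);to(list(p[:2]+(h-a)[:2])+[.0905],35.7)
E
```

```text
[ 0.48362508 -0.35144243  0.075     ] [ 0.48412023 -0.34973161  0.09613963] [-0.00033542 -0.0009902  -0.0802    ]
t 11.1 pos [ 0.4845 -0.3487  0.1763] yaw 35.71 tilt [-2.e-04  6.e-04 -1.e+00] shift cm [-0.14  0.11  8.58] twist 0.0001 F [ 0.15  0.06 -1.22] w 0.0222 ff 61.3
[ 0.48362508 -0.35144243  0.075     ] [ 0.48334371 -0.35029278  0.09613963] [-0.00111194 -0.00155137 -0.0802    ]
t 11.1 pos [ 0.4845 -0.3487  0.1763] yaw 35.71 tilt [-2.e-04  6.e-04 -1.e+00] shift cm [-0.05  0.11  8.58] twist 0.0001 F [ 0.15  0.06 -1.22] w 0.0222 ff 61.3
```

Request:
arm_command --steps '[{"delta_pos":[-0.06,0.1,1],"twist":0,"fingers":-1},{"delta_pos":[0,0,1.5],"twist":0,"fingers":-1},{"delta_pos":[0,0,1],"twist":0,"fingers":-1},{"delta_pos":[0,0,0],"twist":0,"fingers":-1},{"delta_pos":[0,0,0],"twist":0,"fingers":-1}]'

```text
t: 11.6
eef_pos: [0.4842, -0.35, 0.1407]
tcp_rot: [0.952, 0.306, -0.0, -0.0]
ft_force: [0.6, 0.5, -1.2]
gripper_width: 0.0222
finger_force: 61.4
```

Request:
arm_command --steps '[{"delta_pos":[0,0,0.8],"twist":0,"fingers":-1},{"delta_pos":[0,0,0.8],"twist":0,"fingers":-1},{"delta_pos":[0,0,0],"twist":0,"fingers":-1},{"delta_pos":[0,0,0],"twist":0,"fingers":-1}]'

```text
t: 12.0
eef_pos: [0.4843, -0.3501, 0.1249]
tcp_rot: [0.952, 0.306, -0.0, -0.0]
ft_force: [-0.2, 0.4, -1.0]
gripper_width: 0.0222
finger_force: 61.4
```

Tip 30 mm into the hole with no force. The sleeve goes in next.

Request:
arm_command --steps '[{"delta_pos":[0,0,0.8],"twist":0,"fingers":-1},{"delta_pos":[0,0,0.7],"twist":0,"fingers":-1},{"delta_pos":[0,0,0],"twist":0,"fingers":-1},{"delta_pos":[0,0,0],"twist":0,"fingers":-1}]'

```text
t: 12.4
eef_pos: [0.4842, -0.35, 0.1098]
tcp_rot: [0.952, 0.306, -0.0, -0.0]
ft_force: [-0.5, -0.5, -1.3]
gripper_width: 0.0223
finger_force: 61.3
```

Request:
arm_command --steps '[{"delta_pos":[0,0,0.8],"twist":0,"fingers":-1},{"delta_pos":[0,0,0.6],"twist":0,"fingers":-1},{"delta_pos":[0,0,0],"twist":0,"fingers":-1},{"delta_pos":[0,0,0],"twist":0,"fingers":-1}]'

```text
t: 12.8
eef_pos: [0.4843, -0.3502, 0.096]
tcp_rot: [0.952, 0.306, -0.0, -0.0]
ft_force: [-0.0, -0.6, -1.5]
gripper_width: 0.0222
finger_force: 61.3
```

Request:
arm_command --steps '[{"delta_pos":[0,0,0.3],"twist":0,"fingers":-1},{"delta_pos":[0,0,0.1],"twist":0,"fingers":-1},{"delta_pos":[0,0,0],"twist":0,"fingers":-1},{"delta_pos":[0,0,0],"twist":0,"fingers":-1}]'

```text
t: 13.2
eef_pos: [0.4845, -0.3503, 0.0924]
tcp_rot: [0.952, 0.306, 0.0, 0.0]
ft_force: [0.2, -0.1, -1.7]
gripper_width: 0.0225
finger_force: 61.3
```

Request:
arm_command --steps '[{"delta_pos":[0,0,0.15],"twist":0,"fingers":-1},{"delta_pos":[0,0,0.1],"twist":0,"fingers":-1},{"delta_pos":[0,0,0],"twist":0,"fingers":-1},{"delta_pos":[0,0,0],"twist":0,"fingers":-1}]'

```text
t: 13.6
eef_pos: [0.4846, -0.3505, 0.0903]
tcp_rot: [0.952, 0.306, 0.0, 0.0]
ft_force: [-0.4, 0.2, 2.5]
gripper_width: 0.0223
finger_force: 61.7
```

Shoulder contact (about +4 N) at the expected height. Releasing.

Request:
arm_command --steps '[{"delta_pos":[0,0,0],"twist":0,"fingers":-0.3},{"delta_pos":[0,0,0],"twist":0,"fingers":0},{"delta_pos":[0,0,0],"twist":0,"fingers":0.3},{"delta_pos":[0,0,0],"twist":0,"fingers":0.6},{"delta_pos":[0,0,0],"twist":0,"fingers":0.6},{"delta_pos":[0,0,0],"twist":0,"fingers":0.6},{"delta_pos":[0,0,-1],"twist":0,"fingers":0.6},{"delta_pos":[0,0,-4],"twist":0,"fingers":0.6},{"delta_pos":[0,0,-5],"twist":0,"fingers":0.6},{"delta_pos":[0,0,0],"twist":0,"fingers":0.6}]'

```text
t: 14.6
eef_pos: [0.488, -0.354, 0.1995]
tcp_rot: [0.952, 0.306, 0.003, 0.007]
ft_force: [0.7, -0.3, 1.2]
gripper_width: 0.0683
finger_force: 0.0
```

```bash
python3 - <<'E'
from prof import *
s=arm.get_state();w=arm.get_image('wrist');t=arm.get_image('top')
to(s['eef_pos'],35.7)
cv2.imwrite('pics/w10.png',w[:,:,::-1])
# shoulder/handle check: compare the handle's patch in w1 (start) warped by pose
w1=cv2.imread('pics/w1.png')[:,:,::-1]
tpl=np.ascontiguousarray(cv2.cvtColor(w1,cv2.COLOR_RGB2GRAY)[185:235,262:306])
r=cv2.matchTemplate(cv2.cvtColor(w,cv2.COLOR_RGB2GRAY)[150:270,220:350],tpl,cv2.TM_CCOEFF_NORMED)
_,v,_,l=cv2.minMaxLoc(r);q=np.array([l[0]+220+21,l[1]+150+31])
print('match',v,'handle top px',q,ray('wrist',[q],.135,s))
t0=cv2.imread('pics/top0.png')[:,:,::-1]
g0,g=[cv2.cvtColor(np.ascontiguousarray(x),cv2.COLOR_RGB2GRAY) for x in(t0,t)]
print('slot top',strip('top',t))
E
```

```text
t 14.7 pos [ 0.4855 -0.3514  0.1926] yaw 35.69 tilt [ 0.0034 -0.0037 -1.    ] shift cm [ 0.05  0.37 -0.69] twist -0.0002 F [ 0.02  0.38 -0.75] w 0.0681 ff 0.0
match 0.9849205613136292 handle top px [274 218] [[ 0.48519033 -0.34930956  0.135     ]]
slot top [194 192 190 188 165 142 119  96  76  59  54  49  50  55  61  64  66  69
  70  71  71  73  75  77  78  79  80  80  81  80  81  81  81  80  79  79
  80  80  79  79  79  80  80  81  82  84  84  83  83  84  84  84  83  83
  83  83  84  84  84  83  83  83  83  83  83  82  82  82  81  76  73  68
  63  58  58  62  66  68  69  70  69  67  67  70  72  75  77  80  80  79
  78  79  80  81  81  81  82  82  83  83  83  84  84  84  84  84  84  84
  84  83  82  86  90  99 120 142]
```

Request:
arm_command --steps '[{"delta_pos":[0,0,-3],"twist":0,"fingers":0.6},{"delta_pos":[0,0,0],"twist":0,"fingers":0.6},{"delta_pos":[0,0,0],"twist":0,"fingers":0.6},{"delta_pos":[0,0,0],"twist":0,"fingers":0.6},{"delta_pos":[0,0,0],"twist":0,"fingers":0.6}]'

```text
t: 15.2
eef_pos: [0.4838, -0.3496, 0.218]
tcp_rot: [0.952, 0.306, -0.001, -0.001]
ft_force: [-0.1, -0.4, -0.1]
gripper_width: 0.0687
finger_force: 0.0
```

```bash
python3 - <<'E'
from h import *
s=arm.get_state();w=arm.get_image('wrist');to(s['eef_pos'])
w1=cv2.imread('pics/w10.png')
tpl=cv2.cvtColor(w1,cv2.COLOR_BGR2GRAY)[190:240,252:300]
r=cv2.matchTemplate(cv2.cvtColor(w,cv2.COLOR_RGB2GRAY)[140:280,210:350],tpl,cv2.TM_CCOEFF_NORMED)
_,v,_,l=cv2.minMaxLoc(r);q=[l[0]+210+22,l[1]+140+28];print(v,q,ray('wrist',[q],.135,s))
print(arm.finish_job())
E
```

```text
t 15.25 pos [ 0.4839 -0.3498  0.2184] yaw 35.68 tilt [-0.0016  0.0018 -1.    ] shift cm [-0.   -0.02  0.03] twist None F [0.78 0.39 0.35] w 0.0682 ff 0.0
0.9680651426315308 [282, 211] [[ 0.48442023 -0.3494784   0.135     ]]
the job is handed in; nothing more can be done
None
```

The pin was pushed into the hole and the bolt drawn until it stopped; the probe was set back in its own stand and released, and the job was handed in at about 15 s of the 64 s allowed (no verdict was returned).

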